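# Close the amber pipe base with its stopper

## Task

On the shop counter, close the amber glass water-pipe base with the orange stopper: lower the stopper upright into the neck, still holding it until it is well in, and let go with its flange resting on the rim. The amber base should stay standing where it is; do not disturb the blue base or the blue stopper.

Things in the scene. Friction and masses are not known exactly. Their poses are not given: they have to be found in the camera images.
- orange_stopper: The stopper to use: orange flange and grip post; black rubber bung tapering from 32 mm across at the foot to 44 mm over 40 mm of height, then a flange 66 mm across, 8 mm thick (40 to 48 mm above the foot), then an upright round post 28 mm across (48 to 95 mm). About 0.12 kg, standing upright on the counter. Origin: centre of the foot's underside; z up its axis. Round.
- amber_base: The base to close: amber glass, brass collars; bell shape 150 mm high, 124 mm across near the foot, neck 62 mm across (collar 67) from 85 mm up to the rim at 150 mm; bore 52 mm, 65 mm deep, open on top. Loose, 0.9 kg, upright on the counter. Origin: centre of its underside; z up. With the flange on the rim the stopper's origin is 110 mm above this one.
- blue_stopper: The other stopper, to be left alone: same shape and size, but blue flange and grip post: black rubber bung tapering from 32 mm across at the foot to 44 mm over 40 mm of height, then a flange 66 mm across, 8 mm thick (40 to 48 mm above the foot), then an upright round post 28 mm across (48 to 95 mm). Origin: centre of the underside of its foot.
- blue_base: The other base, to be left alone: same shape and size, but blue glazed ceramic with steel collars: bell shape 150 mm high, 124 mm across near the foot, neck 62 mm across (collar 67) from 85 mm up to the rim at 150 mm. Origin: centre of its underside.
Things that resemble listed ones, but are neither listed nor needed, are in the scene too. There is more than one size of the amber_base; the one meant has the size given above. Leave any red look-alike of the orange_stopper alone.

How it is judged:
By the outcome, as a careful person would: the job done as asked, in the order asked, and still so for the second after the job is handed in, with the robot touching nothing.
It also fails if it takes over 38 s, if anything falls off the work surface, if the arm or the gripper's body presses on something with over 40 N, if the wrist force passes 120 N, or if a joint passes its speed limit or range.

## Robot

A 6-joint arm with a two-finger parallel gripper is mounted at the origin on the work surface. World frame = base frame: x ahead of the robot, y to its left, z up, the work surface at z = 0. Lengths are in m, angles in rad, forces in N, time in s.
With the tool pointing down it reaches from about 0.375 to 0.9 m from the base axis. Payload 3.1 kg.
Tool frame: the origin (TCP) lies midway between the tips of the shut fingers; the grasp point (between the pads) lies 19 mm behind it (ctrl.hold_point_z is the distance from the TCP to the grasp point, in m); z points along the fingers, y is the direction in which the jaws open and shut (so a half turn about z gives the same grasp; the last joint's range is limited). The gripper opens to 85 mm and grips with 20 to 120 N. Pads are 22 mm wide; open, the fingers measure 114 mm over their backs; the gripper's body (76 mm by 85 mm) begins 54 mm behind the grasp point. The pads swing forward as they close: fully open they stand 13 mm farther back than shut.
Start: joints at [0.922, 0.527, 1.433, -0, 1.181, -0.178], TCP at [0.283, 0.557, 0.231] pointing down, gripper open.
Joint ranges: [-3.08, 3.08], [-0.75, 2.2], [0.22, 2.44], [-1.43, 4.57], [0, 2.65], [-2.85, 2.85]. Speed limits (rad/s): [2.79, 2.79, 3.14, 3.14, 3.14, 3.14].

## Interface

Orientations are given as a unit quaternion [x, y, z, w].
In Python, from bench import ctrl gives the robot as it stands.
- The arm moves only by the shell command python3 -m crank 'ROWS' [FORCE]. ROWS is JSON, a list of rows, each a list of 3 entries, a list of its own where there are three numbers: the shift along the tool's x, y, z in cm, then the turn, a rotation vector about the tool's x, y, z in rad, then the opening, from 0 (shut) to 1 (fully open). A call has 1 to 5 rows; each row shifts and turns the pose as measured when the row begins, along the tool's axes as they then stand; what a row does not reach is not made up. A row lasts 1/10 s, in which the tool goes at most 50 mm and 8.59 degrees, less where a joint would pass 70% of its speed; a pose out of reach is approached as far as the arm can. A call is refused whole if a number of a shift passes 5 or a number of a turn 0.15, either way. A call with a gripper value outside its range is refused whole. The fingers move at their own pace and stop on an object; FORCE is the grip in N (left out, the last holds). Time passes only in rows, so rows that do not move let the fingers close. It gives the time, the measured TCP pose, the force and the opening at its end, in the units of the state.
- ctrl.sense(): the state, without advancing time (a new reading comes with each control period).
- ctrl.get_image(name): name is "scene" or "side" or "wrist"; returns a dict with "color" (384x512x3 uint8, red, green, blue), "mtx" (3x3 intrinsics, pixels), "rvec" (rotation vector, rad) and "tvec" (3), from world to camera coordinates, as OpenCV has them. Camera axes: x right, y down, z forward; pixel columns grow to the right and rows downward; lengths in m; the calibration is good to about 2 mm. A picture is of the moment at which its call begins. There is no depth.
- ctrl.sign_off(): hands the job in, once; it reports no verdict.
Trained networks look in a picture, given as the dict that the camera call returned (one of the last four; its "shot" number tells which), for a name from the list of things; names that differ only in an ending like _2 or _b are one class to them, and where a whole thing is asked for, a point or a joint stands for the part that bears it (a point fixed in the world has none). Each returns a list of dicts, best first, with "p" (0 to 1); they miss things now and then, are a little off and sometimes report something else, mostly with a low value. They report only what shows in the picture. A call takes as long as a camera call. They do not tell look-alikes from the thing itself.
- ctrl.find_in(picture, thing): "xy" ([column, row] in pixels, amid what is visible of it).
The state is a dict: "time": time; "q": joint angles; "dq": joint speeds; "tau": joint torques, N m; "tcp_pos": TCP position; "tcp_rot": TCP orientation; "wrist_force": force on the tool from outside, world axes, zero at the start; "torque": the same for the moment, N m; "width": finger opening in m.
Only numpy, scipy, OpenCV 4.12 (cv2) and the standard library are available. Lean on these libraries where they do the work, as an engineer would, in place of code of your own. Each camera call takes 0.05 s, during which the arm holds its last target.

## Working session

There is one attempt and no reset: what is moved stays moved. The work goes in short steps, Python scripts to look and compute and a shell command to move; the robot and the scene stay as the last step left them, time stands still between calls to the robot, and variables do not carry over. Pictures are saved under pics/ and viewed, and the job is handed in when it is done.

```bash
ls; mkdir -p pics
python3 - <<'E'
from bench import ctrl
import cv2,pickle
s=ctrl.sense(); print(s['time'],s['tcp_pos'],s['tcp_rot'],s['width'],ctrl.hold_point_z)
for n in ['scene','side']:
    p=ctrl.get_image(n); pickle.dump(p,open(f'pics/{n}0.pkl','wb'))
    cv2.imwrite(f'pics/{n}0.png',p['color'][:,:,::-1])
    for t in ['orange_stopper','amber_base','blue_stopper','blue_base']:
        print(n,t,[(d['xy'],round(d['p'],2)) for d in ctrl.find_in(p,t)])
E
```

```text
pics
0.0 [0.28246754 0.5567449  0.2303236 ] [ 2.32757235e-01  9.72534270e-01 -9.77998751e-04 -4.55144462e-04] 0.08517887614797087 0.0187
scene orange_stopper [([184.9, 152.6], 0.63), ([226.5, 163.7], 0.59)]
scene amber_base [([282.0, 214.3], 0.72), ([362.7, 238.7], 0.7), ([327.7, 170.6], 0.28)]
scene blue_stopper [([326.9, 171.9], 0.65)]
scene blue_base [([169.3, 220.0], 0.61)]
side orange_stopper [([209.9, 277.9], 0.86), ([214.8, 231.8], 0.7)]
side amber_base [([274.6, 127.9], 0.74), ([270.9, 183.3], 0.63)]
side blue_stopper [([204.1, 161.1], 0.66)]
side blue_base [([322.2, 243.4], 0.77)]
```

View pics/scene0.png

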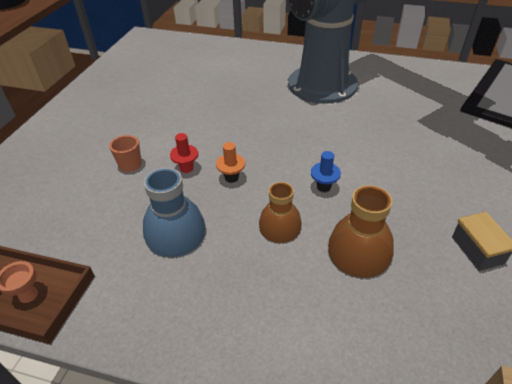

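View pics/side0.png

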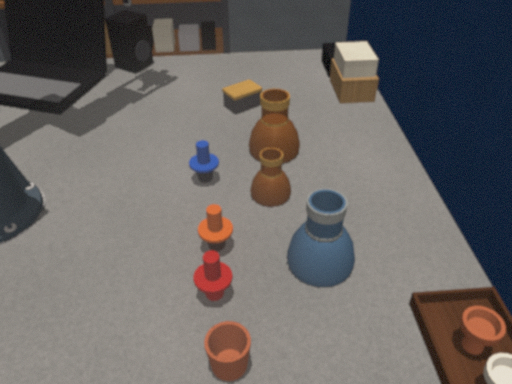

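```bash
cat > h.py <<'E'
import numpy as np,cv2,pickle
def ld(n): return pickle.load(open(f'pics/{n}.pkl','rb'))
def proj(p,P): return cv2.projectPoints(np.float64(P).reshape(-1,3),p['rvec'],p['tvec'],p['mtx'],None)[0].reshape(-1,2)
def tri(ps,xs):
    M=[];
    for p,x in zip(ps,xs):
        R=cv2.Rodrigues(np.float64(p['rvec']))[0]; M.append(np.array(p['mtx'])@np.c_[R,np.ravel(p['tvec'])])
    X=cv2.triangulatePoints(M[0],M[1],np.float64(xs[0]).reshape(2,1),np.float64(xs[1]).reshape(2,1)).ravel()
    return X[:3]/X[3]
def plane(p,x,z):
    R=cv2.Rodrigues(np.float64(p['rvec']))[0]; t=np.ravel(p['tvec'])
    d=R.T@np.linalg.inv(p['mtx'])@np.array([x[0],x[1],1.]); c=-R.T@t
    return c+d*(z-c[2])/d[2]
def circ(c,r,z,n=48):
    a=np.linspace(0,2*np.pi,n); return np.c_[c[0]+r*np.cos(a),c[1]+r*np.sin(a),0*a+z]
E
python3 - <<'E'
from h import *
a,b=ld('scene0'),ld('side0')
for nm,u,v in [('orange',(226.5,163.7),(214.8,231.8)),('red',(184.9,152.6),(209.9,277.9)),('blue',(326.9,171.9),(204.1,161.1)),('big',(371,203),(275,97)),('small',(281,193),(271,157)),('blueb',(165,185),(327,203))]:
    print(nm,tri([a,b],[u,v]).round(3))
for n,p,cs in [('scene',a,[(230,163),(362,235)]),('side',b,[(215,228),(275,127)])]:
    ims=[]
    for c in cs:
        k=p['color'][c[1]-50:c[1]+50,c[0]-50:c[0]+50,::-1]
        ims.append(cv2.resize(k,(400,400),interpolation=cv2.INTER_NEAREST))
    cv2.imwrite(f'pics/crop_{n}.png',np.hstack(ims))
E
```

```text
orange [ 0.47  -0.143  0.043]
red [ 0.458 -0.249  0.043]
blue [0.449 0.079 0.046]
big [0.616 0.173 0.142]
small [0.589 0.008 0.098]
blueb [ 0.661 -0.189  0.14 ]
```

View pics/crop_scene.png

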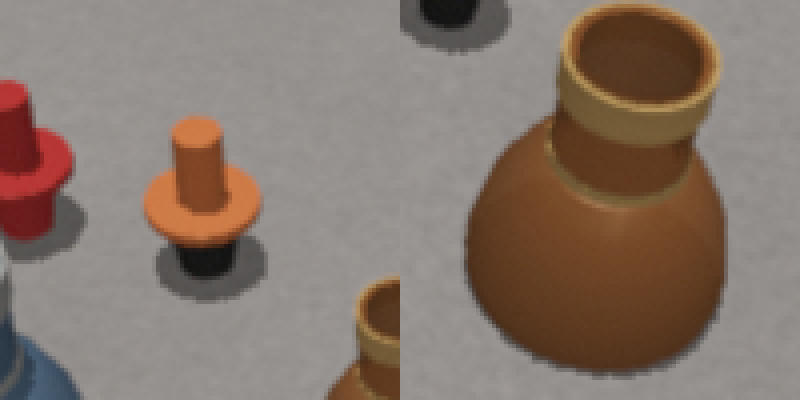

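View pics/crop_side.png

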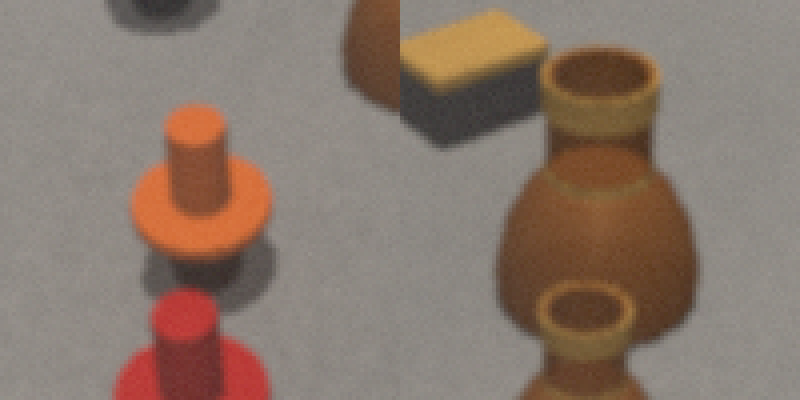

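Run:
```python
from h import *
from scipy.optimize import minimize
a,b=ld('scene0'),ld('side0')
print('rim',tri([a,b],[(372.5,198.2),(275,95.2)]).round(4),plane(a,(372.5,198.2),.15).round(4),plane(b,(275,95.2),.15).round(4))
print('post',tri([a,b],[(229.5,145.7),(214,209.5)]).round(4))
# silhouette fit for orange
S=4
def mk(p,c):
    im=cv2.GaussianBlur(p['color'],(3,3),0); h=cv2.cvtColor(im,cv2.COLOR_RGB2HSV)
    m=((h[...,0]>=6)&(h[...,0]<20)&(h[...,1]>110)&(h[...,2]>80)).astype(np.uint8)
    n,l,st,ce=cv2.connectedComponentsWithStats(m); i=l[c[1],c[0]]
    return (l==i).astype(np.float32)
def hull(im,p,P): cv2.fillConvexPoly(im,np.round(cv2.convexHull(np.float32(proj(p,P)*S*16+ (S/2-.5)*16)).reshape(-1,2)).astype(np.int32),1,shift=4)
def ren(p,c):
    im=np.zeros((384*S,512*S),np.float32)
    hull(im,p,np.r_[circ(c,.033,.04),circ(c,.033,.048)]); hull(im,p,np.r_[circ(c,.014,.048),circ(c,.014,.095)])
    return cv2.resize(im,(512,384),interpolation=cv2.INTER_AREA)
ms=[mk(a,(229,150)),mk(b,(214,220))]
for w in ([1,1],[1,0],[0,1]):
    f=lambda c:sum(wi*np.abs(ren(p,c)-m).sum()/m.sum() for wi,p,m in zip(w,(a,b),ms))
    r=minimize(f,[.47,-.143],method='Nelder-Mead',options=dict(initial_simplex=[[.47,-.143],[.48,-.143],[.47,-.133]])); print('orange',w,r.x.round(4),r.fun)
# overlay rim
c=tri([a,b],[(372.5,198.2),(275,95.2)]); c[2]=.15
out=[]
for p,q in ((a,(371,203)),(b,(275,110))):
    im=cv2.resize(p['color'][q[1]-40:q[1]+40,q[0]-40:q[0]+40,::-1],(400,400))
    for r,z in ((.0335,.15),(.026,.15),(.062,.03)):
        cv2.polylines(im,[np.int32((proj(p,circ(c,r,z))-np.array(q)+40.5)*5)],1,(0,255,0))
    out.append(im)
cv2.imwrite('pics/ov.png',np.hstack(out))
```

```text
rim [0.6145 0.1725 0.1489] [0.6125 0.1735 0.15  ] [0.6151 0.1674 0.15  ]
post [ 0.47   -0.134   0.0929]
orange [1, 1] [ 0.469  -0.1355] 0.21577155590057373
orange [1, 0] [ 0.4671 -0.1348] 0.09793709218502045
orange [0, 1] [ 0.4707 -0.1367] 0.07497303187847137
```

View pics/ov.png

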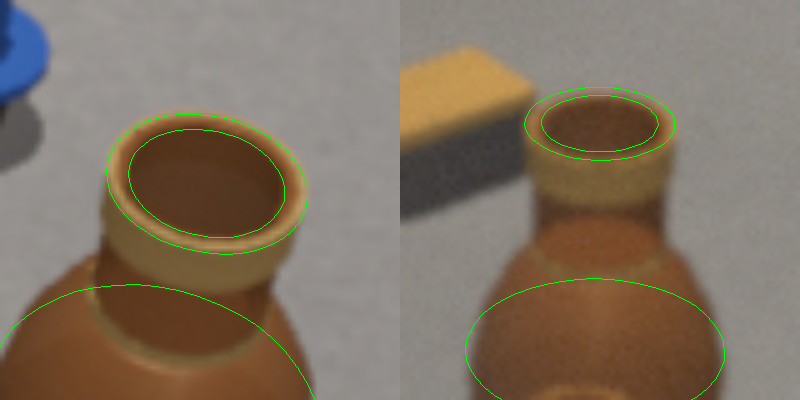

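Candidates for the stopper in the scene view are red (184,153), orange (230,163) and blue (326,172). I choose the orange one, because it has an orange flange and post and a black bung. For the base they are small amber (281,212), with its rim at about 0.10 m; large amber (362,235), with its rim at 0.149 m; and blue (170,215). I choose the large amber one. The crops confirm both choices.

```bash
cat > d.py <<'E'
import sys,numpy as np
from bench import ctrl
from scipy.spatial.transform import Rotation as R
s=ctrl.sense(); T=np.array([float(v) for v in sys.argv[1:4]])
r=R.from_quat(s['tcp_rot']); d=r.inv().apply(T-s['tcp_pos'])*100
Z=r.as_matrix()[:,2]; tilt=r.inv().apply(np.cross(Z,[0,0,-1]))
print('t',s['time'],'pos',np.round(s['tcp_pos'],4),'w',round(s['width'],4),'F',np.round(s['wrist_force'],1))
print('tool shift cm',d.round(2),'norm',np.linalg.norm(d).round(2),'level turn',tilt.round(4))
E
python3 d.py 0.469 -0.1353 0.22
```

```text
t 0.5 pos [0.2829 0.5573 0.2313] w 0.0853 F [-1.   0.4  0.7]
tool shift cm [-47.95 -53.33   1.13] norm 71.72 level turn [-0.  0. -0.]
```

```bash
python3 -m crank '[[[-3.2,-3.55,0],[0,0,0],1],[[-3.2,-3.55,0],[0,0,0],1],[[-3.2,-3.55,0],[0,0,0],1],[[-3.2,-3.55,0],[0,0,0],1],[[-3.2,-3.55,0],[0,0,0],1]]'; python3 d.py 0.469 -0.1353 0.22
```

```text
time: 1.0
tcp_pos: [0.3473, 0.3266, 0.2309]
tcp_rot: [0.227, 0.974, 0.004, 0.002]
wrist_force: [1.2, -0.8, 0.1]
width: 0.0849
t 1.0 pos [0.3473 0.3266 0.2309] w 0.0849 F [ 1.2 -0.8  0.1]
tool shift cm [-31.35 -36.04   0.86] norm 47.78 level turn [ 0.0083  0.0022 -0.    ]
```

```bash
python3 -m crank '[[[-3.2,-3.7,0],[0,0,0],1],[[-3.2,-3.7,0],[0,0,0],1],[[-3.2,-3.7,0],[0,0,0],1],[[-3.2,-3.7,0.2],[0,0,0],1],[[-3.2,-3.7,0.2],[0,0,0],1]]'; python3 d.py 0.469 -0.1353 0.22
```

```text
time: 1.5
tcp_pos: [0.4108, 0.0845, 0.2279]
tcp_rot: [0.226, 0.974, 0.005, 0.006]
wrist_force: [1.7, 0.7, -0.5]
width: 0.0852
t 1.5 pos [0.4108 0.0845 0.2279] w 0.0852 F [ 1.7  0.7 -0.5]
tool shift cm [-14.89 -17.18   0.7 ] norm 22.75 level turn [ 0.0125  0.0087 -0.    ]
```

```bash
python3 -m crank '[[[-3.2,-3.7,0.2],[0.006,0.004,0],1],[[-3.2,-3.7,0.2],[0.006,0.004,0],1],[[-3.2,-3.7,0.2],[0,0,0],1],[[-2.5,-3,0],[0,0,0],1],[[-1.5,-1.5,0],[0,0,0],1]]'; python3 d.py 0.469 -0.1353 0.22
```

```text
time: 2.0
tcp_pos: [0.4663, -0.1256, 0.2234]
tcp_rot: [0.229, 0.973, -0.001, 0.004]
wrist_force: [-0.1, 0.8, -0.0]
width: 0.0853
t 2.0 pos [ 0.4663 -0.1256  0.2234] w 0.0853 F [-0.1  0.8 -0. ]
tool shift cm [-0.67 -0.74  0.35] norm 1.06 level turn [ 0.0007  0.0078 -0.    ]
```

```bash
python3 -m crank '[[[0,0,0],[0,0,0],1]]'; python3 d.py 0.469 -0.1353 0.22
```

```text
time: 2.1
tcp_pos: [0.4679, -0.1291, 0.2238]
tcp_rot: [0.231, 0.973, -0.001, 0.005]
wrist_force: [-0.4, -0.2, 0.8]
width: 0.0852
t 2.1 pos [ 0.4679 -0.1291  0.2238] w 0.0852 F [-0.4 -0.2  0.8]
tool shift cm [-0.37 -0.51  0.38] norm 0.73 level turn [ 0.0002  0.0109 -0.    ]
```

```bash
python3 -m crank '[[[-0.4,-0.5,0.4],[0,0.01,0],1],[[0,0,0],[0,0,0],1]]'
python3 - <<'E'
from bench import ctrl
from h import *
p=ctrl.get_image('wrist'); pickle.dump(p,open('pics/w1.pkl','wb'))
im=p['color'][:,:,::-1].copy()
print([(d['xy'],round(d['p'],2)) for d in ctrl.find_in(p,'orange_stopper')])
c=(.469,-.1353)
for r,z in ((.033,.048),(.014,.095)): cv2.polylines(im,[np.int32(proj(p,circ(c,r,z)))],1,(0,255,0))
cv2.imwrite('pics/w1.png',im)
E
python3 d.py 0.469 -0.1353 0.056
```

```text
time: 2.3
tcp_pos: [0.4687, -0.135, 0.2195]
tcp_rot: [0.231, 0.973, 0.0, -0.0]
wrist_force: [-0.5, 0.2, -1.0]
width: 0.0852
[([259.8, 170.7], 0.9), ([161.7, 216.4], 0.77)]
t 2.4 pos [ 0.468  -0.1337  0.2196] w 0.0855 F [-0.9 -0.   0.1]
tool shift cm [-0.19 -0.11 16.36] norm 16.36 level turn [ 0.0011 -0.0019  0.    ]
```

View pics/w1.png

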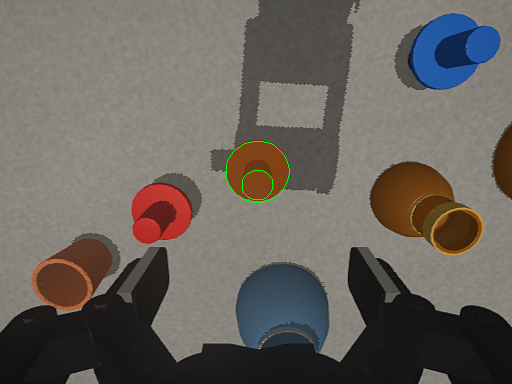

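The wrist overlay matches the orange stopper: its post top is at (258,184) and its flange at (259,171). I'm descending now.

```bash
python3 -m crank '[[[-0.1,-0.1,3.5],[0,0,0],1],[[0,0,3.5],[0,0,0],1],[[0,0,3],[0,0,0],1],[[0,0,2],[0,0,0],1],[[0,0,0.5],[0,0,0],1]]'; python3 d.py 0.469 -0.1353 0.056
```

```text
time: 2.9
tcp_pos: [0.4702, -0.1298, 0.094]
tcp_rot: [0.226, 0.974, 0.0, 0.003]
wrist_force: [-0.3, -0.3, 0.5]
width: 0.0852
t 2.9 pos [ 0.4702 -0.1298  0.094 ] w 0.0852 F [-0.3 -0.3  0.5]
tool shift cm [-0.12 -0.55  3.8 ] norm 3.84 level turn [ 0.0016  0.0048 -0.    ]
```

```bash
python3 -m crank '[[[-0.1,-0.5,0.5],[0,0.004,0],1],[[0,0,1.5],[0,0,0],1],[[0,0,1.5],[0,0,0],1],[[0,0,0],[0,0,0],1]]'; python3 d.py 0.469 -0.1353 0.056
```

```text
time: 3.3
tcp_pos: [0.4706, -0.134, 0.0604]
tcp_rot: [0.224, 0.975, 0.0, 0.002]
wrist_force: [0.4, 0.3, -0.8]
width: 0.0854
t 3.3 pos [ 0.4706 -0.134   0.0604] w 0.0854 F [ 0.4  0.3 -0.8]
tool shift cm [ 0.09 -0.18  0.44] norm 0.48 level turn [ 0.0013  0.0046 -0.    ]
```

```bash
python3 -m crank '[[[0.1,-0.2,0.3],[0,0.004,0],1],[[0,0,0],[0,0,0],1]]'; python3 d.py 0.469 -0.1353 0.058
```

```text
time: 3.5
tcp_pos: [0.4698, -0.136, 0.0589]
tcp_rot: [0.224, 0.975, 0.0, 0.002]
wrist_force: [0.2, 0.2, -0.3]
width: 0.0855
t 3.5 pos [ 0.4698 -0.136   0.0589] w 0.0855 F [ 0.2  0.2 -0.3]
tool shift cm [0.1  0.03 0.09] norm 0.14 level turn [0.0012 0.0034 0.    ]
```

```bash
python3 -m crank '[[[0,0,0],[0,0,0],0.1],[[0,0,0],[0,0,0],0.1],[[0,0,0],[0,0,0],0.1],[[0,0,0],[0,0,0],0.1],[[0,0,0],[0,0,0],0]]' 40; python3 d.py 0.469 -0.1353 0.058
```

```text
time: 4.0
tcp_pos: [0.4711, -0.1369, 0.0613]
tcp_rot: [0.224, 0.975, -0.001, 0.004]
wrist_force: [-0.4, -0.7, -1.4]
width: 0.027
t 4.0 pos [ 0.4711 -0.1369  0.0613] w 0.027 F [-0.4 -0.7 -1.4]
tool shift cm [0.26 0.05 0.33] norm 0.43 level turn [0.0008 0.0082 0.    ]
```

```bash
python3 -m crank '[[[0,0,-1],[0,0,0],0],[[0,0,-3],[0,0,0],0],[[0,0,-4],[0,0,0],0],[[0,0,-4.5],[0,0,0],0],[[0,0,-4.5],[0,0,0],0]]'; python3 d.py 0.6138 0.1722 0.26
```

```text
time: 4.5
tcp_pos: [0.4653, -0.1341, 0.2321]
tcp_rot: [0.224, 0.975, 0.002, -0.005]
wrist_force: [1.4, -0.3, -1.5]
width: 0.0267
t 4.5 pos [ 0.4653 -0.1341  0.2321] w 0.0267 F [ 1.4 -0.3 -1.5]
tool shift cm [ 0.04 34.04 -2.72] norm 34.15 level turn [ 0.002  -0.0109  0.    ]
```

```bash
python3 -m crank '[[[0,0,-2.5],[0,-0.005,0],0],[[0,3,-1.5],[0,-0.005,0],0],[[0,4,0],[0,0,0],0],[[0,4,0],[0,0,0],0],[[0,4,0],[0,0,0],0]]'; python3 d.py 0.6138 0.1722 0.26
```

```text
time: 5.0
tcp_pos: [0.5342, -0.0009, 0.2859]
tcp_rot: [0.229, 0.973, -0.002, 0.01]
wrist_force: [0.8, -1.0, -0.0]
width: 0.0266
t 5.0 pos [ 0.5342 -0.0009  0.2859] w 0.0266 F [ 0.8 -1.  -0. ]
tool shift cm [ 0.63 19.05  2.59] norm 19.23 level turn [0.001  0.0197 0.    ]
```

```bash
python3 -m crank '[[[0.2,4,0.4],[0,0.007,0],0],[[0.2,4,0.4],[0,0.006,0],0],[[0.2,4,0.4],[0,0.006,0],0],[[0,3,0.4],[0,0,0],0],[[0,1,0],[0,0,0],0]]'; python3 d.py 0.6138 0.1722 0.26
```

```text
time: 5.5
tcp_pos: [0.6003, 0.155, 0.2719]
tcp_rot: [0.227, 0.974, 0.001, 0.0]
wrist_force: [0.0, -0.4, -0.5]
width: 0.0266
t 5.5 pos [0.6003 0.155  0.2719] w 0.0266 F [ 0.  -0.4 -0.5]
tool shift cm [-0.45  2.13  1.2 ] norm 2.49 level turn [ 0.0016  0.0003 -0.    ]
```

```bash
python3 -m crank '[[[-0.4,1.3,0.4],[0,0,0],0],[[0,0.4,0.4],[0,0,0],0],[[0,0,0],[0,0,0],0]]'; python3 d.py 0.6138 0.1722 0.26;  python3 - <<'E'
from bench import ctrl
from h import *
s=ctrl.sense()
out=[]
for n in ('scene','side','wrist'):
    p=ctrl.get_image(n); s=ctrl.sense(); pickle.dump(p,open(f'pics/{n}2.pkl','wb'))
    print(s['tcp_pos'],s['tcp_rot'])
    if n!='wrist':
        q=np.int32(proj(p,[.6138,.1722,.2]))[0]
        out.append(cv2.resize(p['color'][q[1]-50:q[1]+50,q[0]-50:q[0]+50,::-1],(400,400))); print(n,q)
    else: cv2.imwrite('pics/w2.png',p['color'][:,:,::-1])
cv2.imwrite('pics/c2.png',np.hstack(out))
E
```

```text
time: 5.8
tcp_pos: [0.611, 0.1693, 0.2635]
tcp_rot: [0.226, 0.974, -0.0, -0.0]
wrist_force: [-0.7, -0.5, -1.4]
width: 0.0265
t 5.8 pos [0.611  0.1693 0.2635] w 0.0265 F [-0.7 -0.5 -1.4]
tool shift cm [-0.12  0.39  0.35] norm 0.53 level turn [-0.0004 -0.0009 -0.    ]
[0.61112536 0.16891252 0.26380795] [ 2.26085921e-01  9.74107347e-01 -4.90782349e-05 -1.72309062e-04]
scene [376 176]
[0.61121553 0.16868059 0.26410015] [2.26274241e-01 9.74063633e-01 4.58364976e-05 6.93640991e-05]
side [274  73]
[0.6112994  0.16862371 0.26435656] [2.26372967e-01 9.74040645e-01 1.53098439e-04 2.80773363e-04]
```

View pics/c2.png

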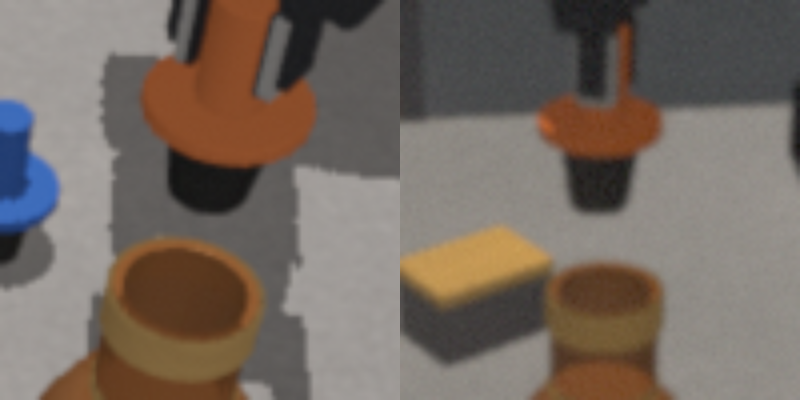

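View pics/w2.png

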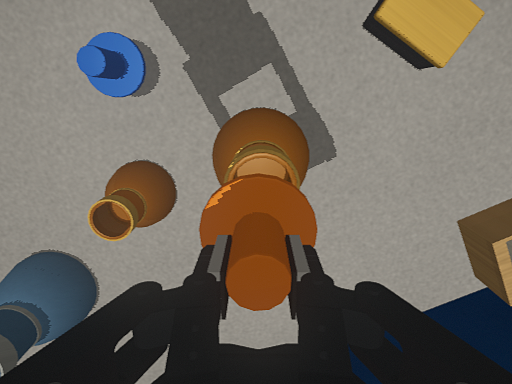

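Run:
```python
from h import *
out=[]
for n,t in (('scene',(.6111,.1689,.2638)),('side',(.6112,.1687,.2641))):
    p=ld(n+'2'); q=np.int32(proj(p,[.6138,.1722,.185]))[0]
    im=cv2.resize(p['color'][q[1]-40:q[1]+40,q[0]-40:q[0]+40,::-1],(400,400))
    z=t[2]-.061
    for c,r,h,col in ((t,.016,z,(255,255,0)),(t,.033,z+.04,(255,255,0)),(t,.033,z+.048,(255,255,0)),((.6138,.1722),.0335,.15,(0,255,0)),((.6138,.1722),.026,.15,(0,255,0))):
        cv2.polylines(im,[np.int32((proj(p,circ(c,r,h))-q+40.5)*5)],1,col)
    out.append(im)
cv2.imwrite('pics/ov2.png',np.hstack(out))
```

```text
(no output)
```

View pics/ov2.png

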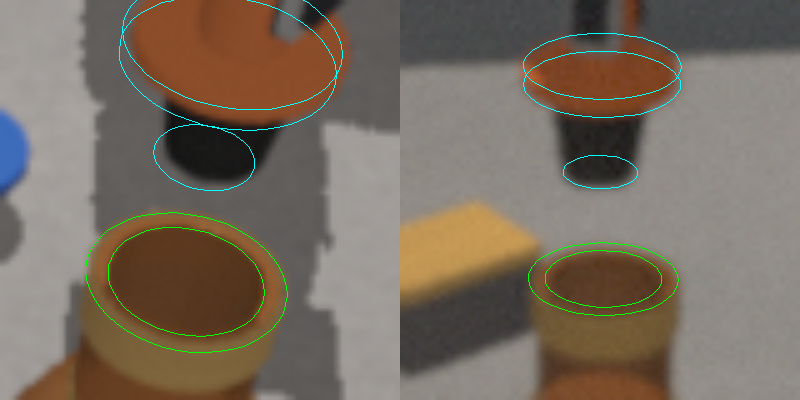

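Run:
```python
from h import *
from scipy.optimize import least_squares
t=np.array([.6111,.1689,.2640-.061+.025])
sh={'scene':(2.2,-1.0),'side':(0,-.4)}
P=[ld('scene2'),ld('side2')]
f=lambda d:np.r_[[ (proj(p,t+d)-proj(p,t))[0]-np.array(s) for p,s in zip(P,sh.values())]].ravel()
r=least_squares(f,np.zeros(3),x_scale=.01,diff_step=1e-3); print(r.x.round(4),r.fun.round(2))
# automated: fit bung+flange pose by orange mask lower boundary
S=4
def hull(im,p,P,v=1): cv2.fillConvexPoly(im,np.round(cv2.convexHull(np.float32(proj(p,P)*S*16+(S/2-.5)*16)).reshape(-1,2)).astype(np.int32),v,shift=4)
# rim: relative refit with brass/amber edges
from scipy.optimize import minimize
def fitflange(w):
    tot=[]
    for p in P:
        h=cv2.cvtColor(p['color'],cv2.COLOR_RGB2HSV)
        tot.append(((h[...,0]>=3)&(h[...,0]<20)&(h[...,1]>110)).astype(np.float32))
    def cost(c):
        s=0
        for p,m,wi in zip(P,tot,w):
            im=np.zeros((384*S,512*S),np.float32)
            z=c[2]; hull(im,p,np.r_[circ(c,.033,z+.04),circ(c,.033,z+.048)])
            im=cv2.resize(im,(512,384),interpolation=cv2.INTER_AREA)
            lim=proj(p,[c[0],c[1],z+.048])[0]
            u=np.int32(proj(p,[.611,.17,.247]))[0]; W=np.zeros_like(m); W[u[1]-3:u[1]+14,u[0]-32:u[0]+32]=1
            s+=wi*(np.abs(im-m)*W).sum()
        return s
    x0=np.array([.611,.169,.203]); r=minimize(cost,x0,method='Nelder-Mead',options=dict(initial_simplex=[x0,x0+[.006,0,0],x0+[0,.006,0],x0+[0,0,.005]])); return r.x.round(4),r.fun
print(fitflange([1,1]))
```

```text
[-0.0007  0.0027  0.0011] [-0.3   0.47 -0.45 -0.61]
(array([0.6087, 0.1712, 0.2035]), np.float64(81.9375))
```

```bash
python3 -m crank '[[[-0.3,0.2,1],[0,0,0],0],[[0,0,1.2],[0,0,0],0],[[0,0,1.2],[0,0,0],0],[[0,0,0.3],[0,0,0],0],[[0,0,0],[0,0,0],0]]'; python3 d.py 0.6152 0.1697 0.224;  cat > look.py <<'E'
import sys
from bench import ctrl
from h import *
k=sys.argv[1]; off=np.array([-.0015,.0025]); rim=(.6138,.1722)
out=[]
for n in ('scene','side'):
    p=ctrl.get_image(n); t=ctrl.sense()['tcp_pos']; pickle.dump((p),open(f'pics/{n}{k}.pkl','wb'))
    q=np.int32(proj(p,[.6138,.1722,.175]))[0]
    im=cv2.resize(p['color'][q[1]-40:q[1]+40,q[0]-40:q[0]+40,::-1],(400,400),interpolation=cv2.INTER_CUBIC)
    z=t[2]-.061; c=np.array(t[:2])+off
    for c,r,h,col in ((c,.016,z,(255,255,0)),(c,.033,z+.04,(255,255,0)),(rim,.0335,.15,(0,255,0)),(rim,.026,.15,(0,255,0))):
        cv2.polylines(im,[np.int32((proj(p,circ(c,r,h))-q+40.5)*5)],1,col)
    out.append(im); print(np.round(t,4))
cv2.imwrite(f'pics/ov{k}.png',np.hstack(out))
E
python3 look.py 3
```

```text
time: 6.45
tcp_pos: [0.6144, 0.1663, 0.2238]
tcp_rot: [0.228, 0.974, -0.0, -0.001]
wrist_force: [0.2, 0.2, -1.5]
width: 0.0266
t 6.45 pos [0.6144 0.1663 0.2238] w 0.0266 F [ 0.2  0.2 -1.5]
tool shift cm [ 0.08  0.34 -0.02] norm 0.35 level turn [-0.001  -0.0008  0.    ]
[0.6143 0.1663 0.224 ]
[0.6147 0.1665 0.2246]
```

View pics/ov3.png

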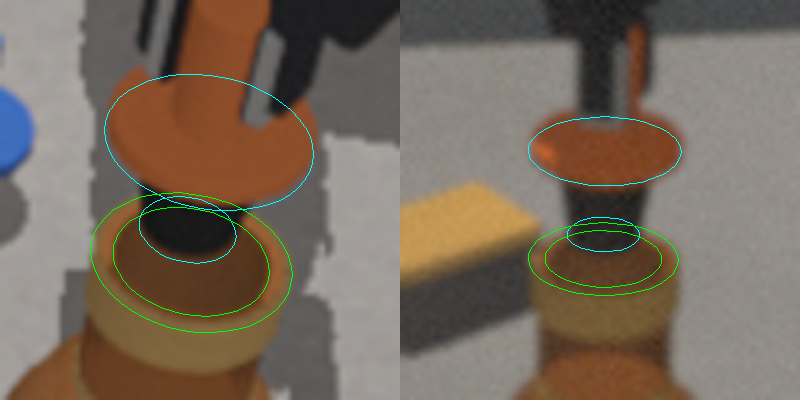

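```bash
python3 -m crank '[[[0,0.35,0],[0,0,0],0],[[0,0,0.5],[0,0,0],0],[[0,0,0.7],[0,0,0],0],[[0,0,0],[0,0,0],0]]'; python3 d.py 0.6160 0.1692 0.212; python3 look.py 4
```

```text
time: 6.95
tcp_pos: [0.6173, 0.1704, 0.2131]
tcp_rot: [0.228, 0.974, 0.0, 0.002]
wrist_force: [-0.9, 0.7, -1.7]
width: 0.0266
t 6.95 pos [0.6173 0.1704 0.2131] w 0.0266 F [-0.9  0.7 -1.7]
tool shift cm [ 0.07 -0.16  0.11] norm 0.21 level turn [ 0.0015  0.0029 -0.    ]
[0.6176 0.1704 0.2136]
[0.6179 0.1704 0.214 ]
```

View pics/ov4.png

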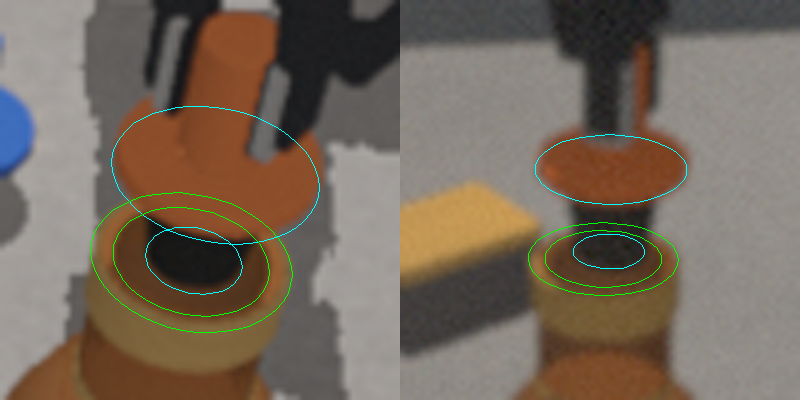

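Run:
```python
from h import *
for n in ('scene','side'):
    p=ld(n+'4'); x=np.array([.6138,.1722,.15]); 
    print(n,[(proj(p,x+np.eye(3)[i]*.005)-proj(p,x))[0].round(2)*5 for i in range(3)])
```

```text
scene [array([-1.2 , 10.15]), array([14.95,  2.6 ]), array([  2.55, -10.5 ])]
side [array([11.15, -0.5 ]), array([-1.25, -5.4 ]), array([  0.2, -10.1])]
```

Run:
```python
from h import *
out=[]
for n in ('scene','side'):
    p=ld(n+'4'); q=np.int32(proj(p,[.6138,.1722,.165]))[0]; print(n,q)
    im=np.clip(p['color'][q[1]-25:q[1]+25,q[0]-25:q[0]+25,::-1].astype(float)*1.6+20,0,255).astype(np.uint8)
    im=cv2.resize(im,(400,400),interpolation=cv2.INTER_CUBIC)
    for k in range(0,400,40): cv2.line(im,(k,0),(k,5 if k%200 else 12),(255,255,255)); cv2.line(im,(0,k),(5 if k%200 else 12,k),(255,255,255))
    out.append(im)
cv2.imwrite('pics/z4.png',np.hstack(out))
```

```text
scene [373 192]
side [274  88]
```

View pics/z4.png

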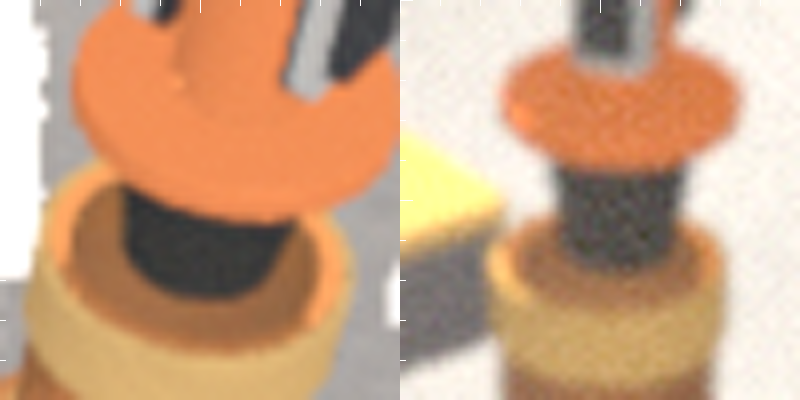

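```bash
python3 d.py 0.615 0.1702 0.205; python3 -m crank '[[[0.3,-0.1,0],[0,0.003,0],0],[[0,0,0.7],[0,0,0],0],[[0,0,0.3],[0,0,0],0],[[0,0,0],[0,0,0],0]]'; python3 d.py 0.615 0.1702 0.205; python3 look.py 5;python3 - <<'E'
from h import *
out=[]
for n in ('scene','side'):
    p=ld(n+'5'); q=np.int32(proj(p,[.6138,.1722,.165]))[0]; print(n,q)
    im=np.clip(p['color'][q[1]-25:q[1]+25,q[0]-25:q[0]+25,::-1].astype(float)*1.6+20,0,255).astype(np.uint8)
    im=cv2.resize(im,(400,400),interpolation=cv2.INTER_CUBIC)
    out.append(im)
cv2.imwrite('pics/z5.png',np.hstack(out))
E
```

```text
t 7.05 pos [0.6179 0.1704 0.214 ] w 0.0268 F [ 0.2 -0.6 -1.2]
tool shift cm [ 0.26 -0.15  0.9 ] norm 0.94 level turn [ 0.0023  0.0042 -0.    ]
time: 7.45
tcp_pos: [0.6147, 0.1708, 0.2036]
tcp_rot: [0.228, 0.974, 0.001, 0.001]
wrist_force: [-0.4, -0.3, -1.6]
width: 0.0265
t 7.45 pos [0.6147 0.1708 0.2036] w 0.0265 F [-0.4 -0.3 -1.6]
tool shift cm [-0.06 -0.04 -0.14] norm 0.16 level turn [0.0027 0.0017 0.    ]
[0.6147 0.1708 0.2037]
[0.6148 0.1709 0.2039]
scene [373 192]
side [274  88]
```

View pics/z5.png

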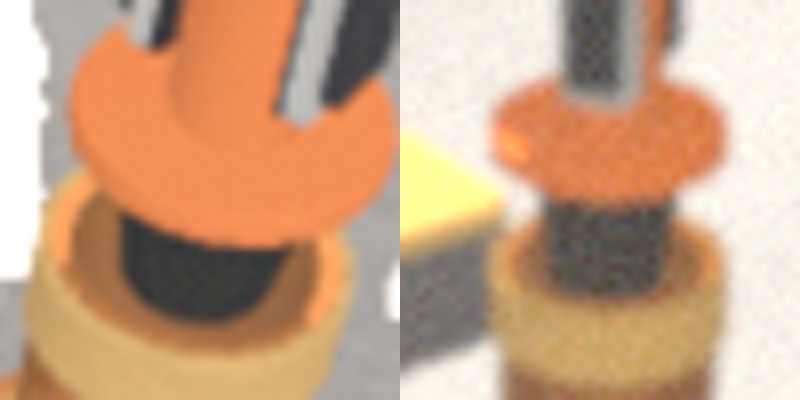

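```bash
python3 -m crank '[[[0,-0.1,0.5],[0,0,0],0],[[0,0,0.7],[0,0,0],0],[[0,0,0.5],[0,0,0],0],[[0,0,0],[0,0,0],0]]'; python3 d.py 0.6143 0.1703 0.17
cat > z.py <<'E'
import sys
from bench import ctrl
from h import *
out=[]
for n in ('scene','side'):
    p=ctrl.get_image(n); q=np.int32(proj(p,[.6138,.1722,.165]))[0]
    im=np.clip(p['color'][q[1]-25:q[1]+25,q[0]-25:q[0]+25,::-1].astype(float)*1.6+20,0,255).astype(np.uint8)
    out.append(cv2.resize(im,(400,400),interpolation=cv2.INTER_CUBIC))
cv2.imwrite(f'pics/z{sys.argv[1]}.png',np.hstack(out))
E
python3 z.py 6
```

```text
time: 7.95
tcp_pos: [0.6146, 0.1698, 0.1856]
tcp_rot: [0.228, 0.974, 0.001, 0.002]
wrist_force: [0.1, -0.1, -1.1]
width: 0.027
t 7.95 pos [0.6146 0.1698 0.1856] w 0.027 F [ 0.1 -0.1 -1.1]
tool shift cm [0.05 0.02 1.56] norm 1.56 level turn [ 0.0031  0.0025 -0.    ]
```

View pics/z6.png

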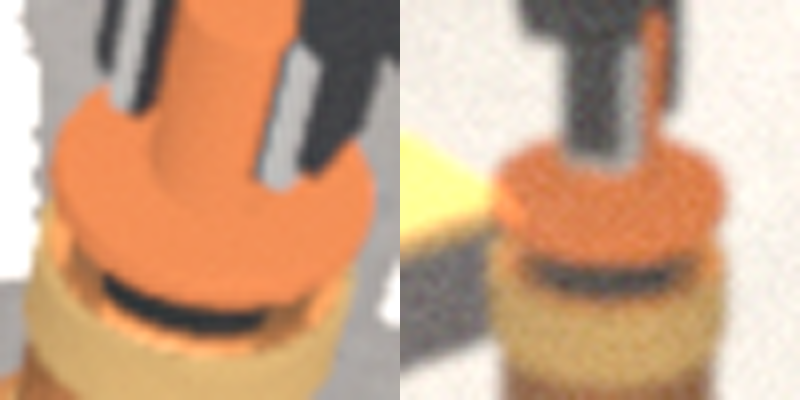

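```bash
python3 -m crank '[[[0.1,0,0.4],[0,0.002,0],0],[[0,0,0.4],[0,0,0],0],[[0,0,0.2],[0,0,0],0],[[0,0,0],[0,0,0],0]]'; python3 d.py 0.614 0.1703 0.17; python3 z.py 7
```

```text
time: 8.45
tcp_pos: [0.6146, 0.1705, 0.176]
tcp_rot: [0.228, 0.974, 0.002, 0.002]
wrist_force: [-0.4, 0.8, -1.5]
width: 0.0271
t 8.45 pos [0.6146 0.1705 0.176 ] w 0.0271 F [-0.4  0.8 -1.5]
tool shift cm [ 0.04 -0.05  0.6 ] norm 0.6 level turn [0.0044 0.0024 0.    ]
```

View pics/z7.png

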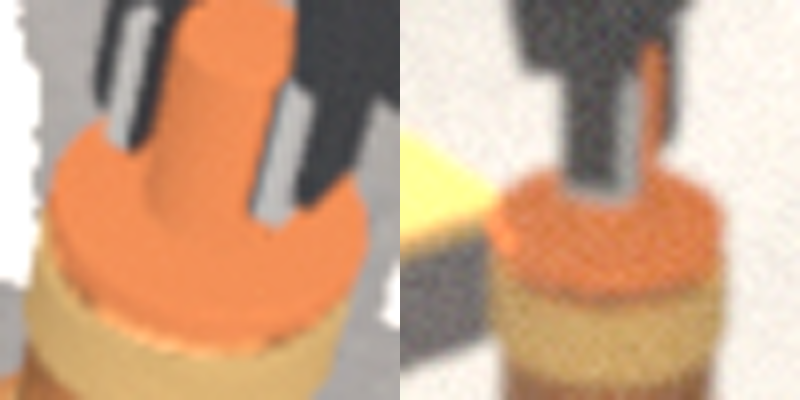

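```bash
python3 -m crank '[[[0,0,0.3],[0,0,0],0],[[0,0,0.1],[0,0,0],0]]'; python3 d.py 0.614 0.1703 0.17
```

```text
time: 8.75
tcp_pos: [0.6151, 0.1706, 0.1725]
tcp_rot: [0.228, 0.974, 0.002, 0.002]
wrist_force: [-0.6, -0.2, -2.3]
width: 0.027
t 8.75 pos [0.6151 0.1706 0.1725] w 0.027 F [-0.6 -0.2 -2.3]
tool shift cm [ 0.09 -0.08  0.24] norm 0.27 level turn [ 0.0052  0.0036 -0.    ]
```

```bash
python3 -m crank '[[[0,0,0.15],[0,0,0],0],[[0,0,0],[0,0,0],0]]'; python3 d.py 0.614 0.1703 0.17
```

```text
time: 8.95
tcp_pos: [0.6154, 0.1707, 0.1715]
tcp_rot: [0.228, 0.974, 0.002, 0.003]
wrist_force: [0.3, 0.1, -1.5]
width: 0.027
t 8.95 pos [0.6154 0.1707 0.1715] w 0.027 F [ 0.3  0.1 -1.5]
tool shift cm [ 0.11 -0.1   0.14] norm 0.21 level turn [0.0059 0.0044 0.    ]
```

```bash
python3 -m crank '[[[0.05,0,0.25],[0.005,0.004,0],0],[[0,0,0.1],[0,0,0],0]]'; python3 d.py 0.614 0.1703 0.17
```

```text
time: 9.15
tcp_pos: [0.6159, 0.1709, 0.1714]
tcp_rot: [0.228, 0.974, 0.001, 0.002]
wrist_force: [-1.2, 0.1, 0.1]
width: 0.0267
t 9.15 pos [0.6159 0.1709 0.1714] w 0.0267 F [-1.2  0.1  0.1]
tool shift cm [ 0.14 -0.14  0.14] norm 0.24 level turn [0.0018 0.0032 0.    ]
```

```bash
python3 -m crank '[[[0,0,0.15],[0,0,0],0],[[0,0,0.1],[0,0,0],0]]'; python3 d.py 0.614 0.1703 0.17; python3 z.py 8
```

```text
time: 9.35
tcp_pos: [0.6158, 0.1709, 0.1713]
tcp_rot: [0.228, 0.974, 0.001, 0.002]
wrist_force: [-2.1, 0.2, 5.0]
width: 0.0271
t 9.35 pos [0.6158 0.1709 0.1713] w 0.0271 F [-2.1  0.2  5. ]
tool shift cm [ 0.13 -0.14  0.13] norm 0.23 level turn [ 0.0021  0.004  -0.    ]
```

View pics/z8.png

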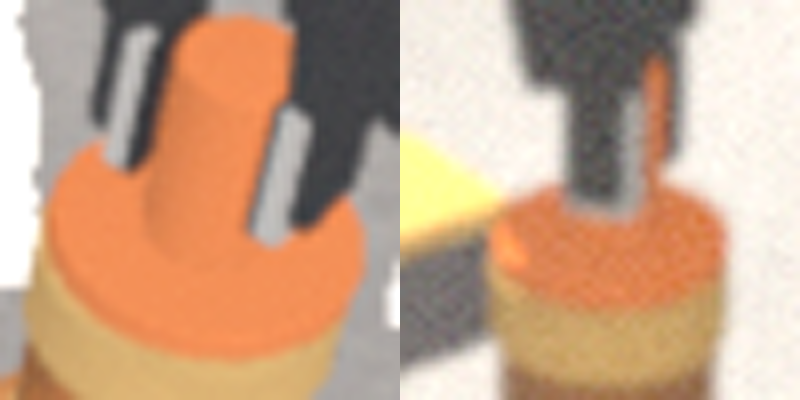

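The stopper is seated: contact is at TCP z 0.171, which is the expected 0.110 + 0.061 m, and the flange is flush on the rim in both views. I'm releasing it now.

```bash
python3 -m crank '[[[0,0,-0.05],[0,0,0],0],[[0,0,0],[0,0,0],0.4],[[0,0,0],[0,0,0],0.6],[[0,0,0],[0,0,0],1],[[0,0,0],[0,0,0],1]]'; python3 d.py 0.614 0.1703 0.3; python3 z.py 9
```

```text
time: 9.95
tcp_pos: [0.616, 0.1709, 0.1709]
tcp_rot: [0.228, 0.974, 0.001, 0.002]
wrist_force: [0.8, -0.5, -0.2]
width: 0.0762
t 9.95 pos [0.616  0.1709 0.1709] w 0.0762 F [ 0.8 -0.5 -0.2]
tool shift cm [  0.1   -0.11 -12.91] norm 12.91 level turn [0.0022 0.004  0.    ]
```

View pics/z9.png

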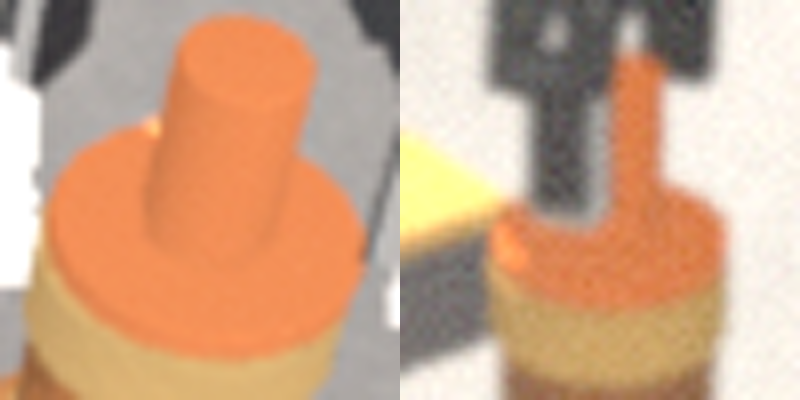

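Released; the stopper stayed put. Retreating straight up.

```bash
python3 -m crank '[[[0,0,-1],[0,0,0],1],[[0,0,-3],[0,0,0],1],[[0,0,-4],[0,0,0],1],[[0,0,-4],[0,0,0],1],[[0,0,-2],[0,0,0],1]]'; python3 -m crank '[[[0,0,-1],[0,0,0],1],[[0,0,0],[0,0,0],1],[[0,0,0],[0,0,0],1],[[0,0,0],[0,0,0],1]]'; python3 z.py 10
python3 - <<'E'
from bench import ctrl
from h import *
a=ctrl.get_image('scene'); b=ctrl.get_image('side')
cv2.imwrite('pics/end.png',cv2.resize(np.hstack([a['color'],b['color']])[:,:,::-1],(800,300)))
for n,p in (('scene',a),('side',b)):
    o=ld(n+'0'); 
    for t in ['blue_stopper','blue_base','amber_base','orange_stopper']: print(n,t,[(d['xy'],round(d['p'],2)) for d in ctrl.find_in(p,t)][:3])
E
```

```text
time: 10.55
tcp_pos: [0.6133, 0.1706, 0.3134]
tcp_rot: [0.228, 0.974, -0.001, -0.003]
wrist_force: [1.0, -0.2, 0.0]
width: 0.0854
time: 10.95
tcp_pos: [0.614, 0.1708, 0.3276]
tcp_rot: [0.228, 0.974, 0.0, 0.001]
wrist_force: [-0.0, -0.3, -0.3]
width: 0.0851
scene blue_stopper [([327.1, 174.2], 0.66)]
scene blue_base [([168.5, 216.3], 0.76)]
scene amber_base [([279.7, 212.6], 0.74), ([362.6, 243.8], 0.69)]
scene orange_stopper [([372.6, 193.8], 0.82), ([184.5, 155.2], 0.59)]
side blue_stopper [([203.9, 160.6], 0.86)]
side blue_base [([320.2, 243.3], 0.78)]
side amber_base [([268.8, 182.9], 0.85), ([275.9, 131.8], 0.6)]
side orange_stopper [([277.2, 92.1], 0.91), ([210.5, 277.1], 0.58)]
```

View pics/z10.png

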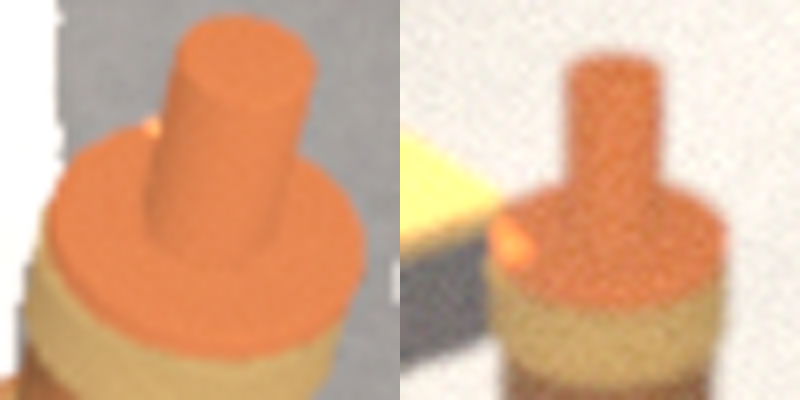

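View pics/end.png

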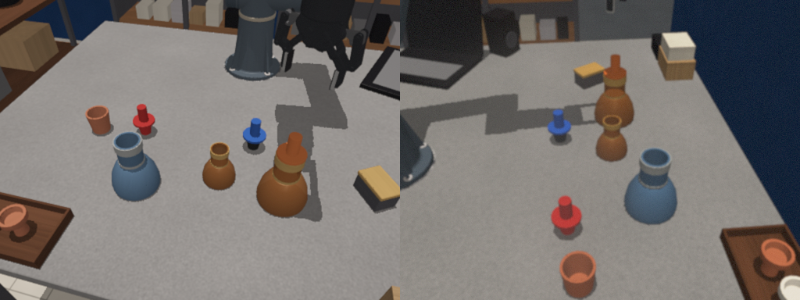

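The stopper sits upright with its flange on the amber rim, the gripper is clear of it, and nothing else has moved.

```bash
python3 -c "
from bench import ctrl
print(ctrl.sign_off(), ctrl.sense()['time'])"
```

```text
the job is handed in; nothing more can be done
the job is handed in; nothing more can be done
```

The amber base is closed with the orange stopper, and I handed the job in at about 11.5 s. I gripped the stopper by its post and lowered it upright into the neck of the large amber base. I held it until the flange touched the rim, pressing with about 5 N, then let go and backed straight up.

- **Stopper:** the last images show it upright with its flange flush on the rim. Contact came at the expected height (TCP z 0.171 m).
- **Other things:** the amber base stands where it was. The blue base, blue stopper, red look-alike and small amber base show no visible movement.
- **Disagreements:** the two outside cameras differed by up to about 6 mm on the rim position, and the stopper's position differed from the measured tool position by 2–4 mm. I corrected for this by lining the stopper up with the rim in the pictures. One earlier height estimate put the foot several mm too high, but the contact height did not bear it out.

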